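Return the parts of a stripped prosthetic leg to their stock trays

TASK

Put the five parts of the stripped leg away: each good part goes into the blue tray that already holds one of its kind (both pyramid adapters go into the same tray), but the clamp wrapped in red tape has failed inspection and goes into the red reject tray. Set each part down gently, without dropping it, so that it stands upright flat on the tray's floor, and leave the torque wrench where it lies.

Things in the scene. Friction and masses are not known exactly. Their poses are not given: they have to be found in the camera images.
- clamp_good: Sound tube clamp, no tape; steel, 48 mm high, upright: a round clamp ring (diameter 40, height 26) carries a 38 x 38 mm square block, 22 high, with a 24 mm square mouth. Screw ears, 18 wide, stand out of the ring to +x, to 30 mm from the axis, at 4 to 22 mm height. Origin: centre of underside; z up; x, y square to the block's faces. 160 g.
- clamp_taped: Failed tube clamp, its square block wrapped in red tape; steel, 48 mm high, upright: a round clamp ring (diameter 40, height 26) carries a 38 x 38 mm square block, 22 high, with a 24 mm square mouth. Screw ears, 18 wide, stand out of the ring to +x, to 30 mm from the axis, at 4 to 22 mm height. Origin: centre of underside; z up; x, y square to the block's faces. 160 g.
- pyramid_bright: Socket pyramid adapter of bright steel: 46 x 46 x 6 mm plate with four dark holes, a low dome (32 wide, to 12 mm height), and a four-sided head 17 mm across at the neck, 20 x 20 mm at 22 to 31 mm height (its top). Sides of plate and head along x and y. Lies plate down. Origin: centre of underside; z up. 110 g.
- pyramid_brass: Socket pyramid adapter with a gold-coloured coating: 46 x 46 x 6 mm plate with four dark holes, a low dome (32 wide, to 12 mm height), and a four-sided head 17 mm across at the neck, 20 x 20 mm at 22 to 31 mm height (its top). Sides of plate and head along x and y. Lies plate down. Origin: centre of underside; z up. 110 g.
- tube_adapter: Tube adapter, 100 mm high, upright on its steel block (38 x 38 mm, 22 high; a collar of diameter 34 to 27 mm): above, a round aluminium tube of diameter 30 mm from 27 to 100 mm height, open at the top. Origin: centre of the underside, on the axis; z up along the tube. 200 g.
- tray_clamps: Blue stock tray for tube clamps, known by the tube clamp standing in one corner. 140 x 140 mm, walls 28 mm high, 4 thick, floor 4 mm above the bench. Fixed. Origin: centre of its underside; x, y along its sides, z up. That stock piece is fast in the tray, upright at x = +33, y = +33 mm; the rest of the floor is free.
- tray_pyramids: Blue stock tray for pyramid adapters, known by the bright pyramid adapter standing in one corner. 140 x 140 mm, walls 28 mm high, 4 thick, floor 4 mm above the bench. Fixed. Origin: centre of its underside; x, y along its sides, z up. That stock piece is fast in the tray, upright at x = +33, y = +33 mm; the rest of the floor is free.
- tray_tubes: Blue stock tray for tube adapters, known by the 100 mm tube adapter standing in one corner. 140 x 140 mm, walls 28 mm high, 4 thick, floor 4 mm above the bench. Fixed. Origin: centre of its underside; x, y along its sides, z up. That stock piece is fast in the tray, upright at x = +33, y = +33 mm; the rest of the floor is free.
- tray_reject: Red reject tray, empty. 140 x 140 mm, walls 28 mm high, 4 thick, floor 4 mm above the bench. Fixed. Origin: centre of its underside; x, y along its sides, z up. 
- torque_wrench: Torque wrench with black handle and steel shaft, 240 mm long, 26 mm high, lying beyond the trays; x along it towards its head. Calibrated: leave it where it lies. Origin: near its middle, on the bench.
Things that resemble listed ones, but are neither listed nor needed, are in the scene too. Leave any turquoise look-alike of the pyramid_bright alone.

How it is judged:
By the outcome, as a careful person would: the job done as asked, in the order asked, and still so for the second after the job is handed in, with the robot touching nothing.
It also fails if it takes over 128 s, if anything falls off the work surface, if the arm or the gripper's body presses on something with over 40 N, if the wrist force passes 120 N, or if a joint passes its speed limit or range.

ROBOT

A 6-joint arm with a two-finger parallel gripper is mounted at the origin on the work surface. World frame = base frame: x ahead of the robot, y to its left, z up, the work surface at z = 0. Lengths are in m, angles in rad, forces in N, time in s.
With the tool pointing down it reaches from about 0.375 to 0.975 m from the base axis. Payload 3.8 kg.
Tool frame: the origin (TCP) lies at the very end of the fingers, on their centre line; the grasp point (between the pads) lies 19 mm behind it; z points along the fingers, y is the line along which they close (so a half turn about z gives the same grasp; the last joint's range is limited). The gripper opens to 85 mm and grips with 20 to 120 N. Pads are 22 mm wide; open, the fingers measure 114 mm over their backs; the gripper's body (76 mm by 85 mm) begins 54 mm behind the grasp point. The pads swing forward as they close: fully open they stand 13 mm farther back than shut.
Start: joints at [1.162, 0.264, 1.604, -0, 1.274, -0.037], TCP at [0.245, 0.629, 0.209] pointing down, gripper open.
Joint ranges: [-2.63, 2.63], [-0.94, 2.18], [0.31, 2.57], [-1.31, 4.45], [0, 2.66], [-2.55, 2.55]. Speed limits (rad/s): [2.57, 2.57, 3.14, 3.14, 3.14, 3.14].

INTERFACE

Orientations are given as a rotation vector (axis times angle).
In Python, from workcell import * gives the robot as it stands.
- The arm moves only by the shell command python3 -m crank 'ROWS' [OPENING] [FORCE]. ROWS is JSON, a list that holds one entry, the list of rows, each a list of 6 numbers: the shift along the tool's x, y, z in cm, then the turn, a rotation vector about the tool's x, y, z in rad. In form: [[[dx, dy, dz, ax, ay, az], ...]]. A call has 1 to 8 rows; each row shifts and turns the commanded pose from where the row before left it, along the tool's axes as they then stand; what a row does not reach is not made up. A row lasts 1/12 s, in which the tool goes at most 41.7 mm and 7.16 degrees, less where a joint would pass 70% of its speed; a pose out of reach is approached as far as the arm can. A call with a gripper value outside its range is refused whole. OPENING is the finger opening in cm, from 0 to 8.54, set as the call begins (- or left out, the last holds). The fingers move at their own pace and stop on an object; FORCE is the grip in N (left out, the last holds). Time passes only in rows, so rows that do not move let the fingers close. It gives the time, the measured TCP pose, the force, the opening and the grip force at its end, in the units of the state.
- read_state(): the state, without advancing time (a new reading comes with each control period).
- read_camera(name): name is "side" or "top" or "wrist"; returns the picture (420x560x3 uint8, blue, green, red); there is no depth.
- camera_model(name): a dict with "camera_matrix" (3x3 intrinsics, pixels), "R" (3x3) and "t" (3): a world point X has camera coordinates R X + t. Camera axes: x right, y down, z forward; pixel columns grow to the right and rows downward; lengths in m; the calibration is good to about 2 mm. A picture is of the moment at which its call begins: read the wrist's pose just before it. camera_model takes no time and is no camera call; for the wrist camera it gives the pose at the moment of the call.
- finish_job(): hands the job in; it is judged then, once.
The state is a dict: "time": time; "q": joint angles; "joint_vel": joint speeds; "joint_torque": joint torques, N m; "tool_pos": TCP position; "tcp_rot": TCP orientation; "wrist_force": force on the tool from outside, world axes, zero at the start; "torque": the same for the moment, N m; "width": opening from 0.0 (shut) to 1.0 (fully open); "grip_force": force on a finger pad.
Only numpy, scipy, OpenCV 4.12 (cv2) and the standard library are available. Lean on these libraries where they do the work, as an engineer would, in place of code of your own. Each camera call takes 0.05 s, during which the arm holds its last target. There are 200 camera calls.

## Working session

There is one attempt and no reset: what is moved stays moved. The work goes in short steps, Python scripts to look and compute and a shell command to move; the robot and the scene stay as the last step left them, time stands still between calls to the robot, and variables do not carry over. Pictures are saved under pics/ and viewed, at most 14 in all, crops included, and the job is handed in when it is done.

```bash
ls; mkdir -p pics
python3 - <<'E'
from workcell import *
import cv2,numpy as np
print(read_state())
for n in("top","side"):
    i=read_camera(n); cv2.imwrite(f"pics/{n}0.png",i)
    m=camera_model(n); print(n,np.round(m["camera_matrix"],1).tolist(),np.round(m["R"],3).tolist(),np.round(m["t"],3).tolist())
E
```

```text
pics
{'time': 0.0, 'q': array([ 1.16207423e+00,  2.64757285e-01,  1.60540116e+00,  1.35908262e-05,
        1.27372477e+00, -3.69332095e-02]), 'joint_vel': array([-9.46734616e-05, -8.92367131e-04,  4.81483554e-04,  6.50312015e-04,
       -3.66881180e-05, -1.09593838e-04]), 'joint_torque': array([-4.71199382e-04, -5.15112233e+01, -3.67312181e+01, -8.73100589e-05,
        1.29751328e-02,  5.45821069e-05]), 'tool_pos': array([0.24491399, 0.62813751, 0.20764466]), 'tcp_rot': array([-0.58055678, -3.08695419,  0.00350396]), 'wrist_force': array([-0.75014215,  0.6502985 ,  1.00365874]), 'torque': array([ 0.01965153, -0.00153707,  0.02231056]), 'grip_force': 0.0, 'width': 0.9983044285853825}
top [[401.8, 0.0, 280.3], [0.0, 401.8, 210.1], [0.0, 0.0, 1.0]] [[0.007, -1.0, 0.003], [-0.997, -0.007, -0.08], [0.08, -0.002, -0.997]] [-0.016, 0.542, 0.872]
side [[532.0, 0.0, 278.9], [0.0, 532.0, 211.3], [0.0, 0.0, 1.0]] [[0.678, -0.735, -0.005], [-0.444, -0.404, -0.8], [0.585, 0.545, -0.6]] [-0.397, 0.278, 0.988]
```

View pics/top0.png

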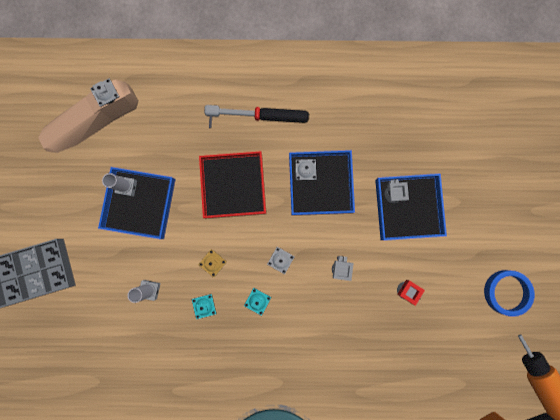

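View pics/side0.png

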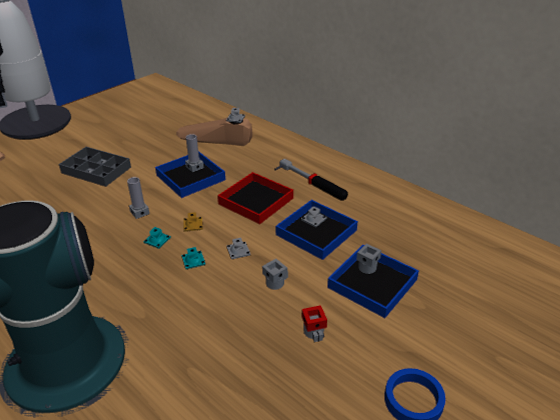

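The top view shows, from left to right:
- **Loose parts:** tube adapter (144,292), brass pyramid (212,263), bright pyramid (281,260), plain clamp (343,268) and red-taped clamp (411,292).
- **Trays:** tubes (137,203), reject (233,185), pyramids (322,183) and clamps (411,207).
- **Leave alone:** turquoise look-alikes at (204,306) and (257,301), and a pyramid on the foot at (104,92).

The side view agrees. Next I'll measure these and enlarge the parts row.

```bash
cat > h.py <<'E'
from workcell import *
import cv2,numpy as np
from scipy.spatial.transform import Rotation as Ro
def ray(m,uv,z):
    K,R,t=m["camera_matrix"],np.array(m["R"]),np.array(m["t"])
    d=R.T@np.linalg.inv(K)@np.array([uv[0],uv[1],1.]); c=-R.T@t
    return c+d*(z-c[2])/d[2]
def proj(m,X):
    p=np.array(m["camera_matrix"])@(np.array(m["R"])@np.array(X)+m["t"]); return p[:2]/p[2]
def plan(x,y,z,yaw=None):
    """cm shift in the present tool axes, and turn about tool z (rad) to bring tool y to world angle yaw (mod pi)"""
    s=read_state(); R=Ro.from_rotvec(s["tcp_rot"]).as_matrix()
    d=R.T@(np.array([x,y,z])-s["tool_pos"])*100
    ya=np.arctan2(R[1,1],R[0,1]); t=0
    if yaw is not None: t=-((yaw-ya+np.pi/2)%np.pi-np.pi/2)
    tilt=np.cross(R[:,2],[0,0,-1])@R
    print("shift cm",d.round(2),"turn z",round(t,3),"yaw y",round(ya,3),"tilt fix",tilt.round(4),"q6",round(s["q"][5],2),"t",round(s["time"],2))
E
python3 - <<'E'
from h import *
m=camera_model("top"); i=cv2.imread("pics/top0.png"); hsv=cv2.cvtColor(i,cv2.COLOR_BGR2HSV)
H,S,V=cv2.split(hsv)
masks={"blue":(H>105)&(H<130)&(S>150),"red":((H<5)|(H>175))&(S>180),"gold":(H>15)&(H<30)&(S>140),"gray":(S<45)&(V>90)}
for n,k in masks.items():
    k=k.astype(np.uint8); k[:60]=0
    cs,_=cv2.findContours(k,cv2.RETR_EXTERNAL,cv2.CHAIN_APPROX_NONE)
    for c in cs:
        if cv2.contourArea(c)<80: continue
        (u,v),wh,a=cv2.minAreaRect(c)
        z={"blue":.028,"gold":.006,"gray":.006,"red":.028 if cv2.contourArea(c)>2000 else .048}[n]
        P=[ray(m,q,z) for q in cv2.boxPoints(((u,v),wh,a))]
        e=P[1]-P[0]; C=np.mean(P,0)
        print(n,(round(u),round(v)),"C",C[:2].round(3),"edge deg",round(np.degrees(np.arctan2(e[1],e[0]))%90,1),"size",np.linalg.norm(e).round(3),np.linalg.norm(P[2]-P[1]).round(3),"r",np.hypot(*C[:2]).round(3))
c=i[235:330,120:440]; cv2.imwrite("pics/crop0.png",cv2.resize(c,(800,238),interpolation=cv2.INTER_CUBIC))
E
```

```text
blue (509, 293) C [ 0.364 -0.511] edge deg 0.4 size 0.105 0.095 r 0.627
blue (410, 206) C [ 0.552 -0.299] edge deg 4.5 size 0.147 0.137 r 0.628
blue (136, 203) C [0.556 0.307] edge deg 81.5 size 0.14 0.147 r 0.635
blue (321, 182) C [ 0.604 -0.103] edge deg 2.8 size 0.14 0.139 r 0.613
red (411, 292) C [ 0.367 -0.29 ] edge deg 58.1 size 0.038 0.044 r 0.468
red (232, 184) C [0.598 0.096] edge deg 4.8 size 0.14 0.139 r 0.606
gold (212, 263) C [0.424 0.141] edge deg 52.1 size 0.044 0.044 r 0.446
gray (144, 291) C [0.36  0.292] edge deg 0.4 size 0.069 0.048 r 0.463
gray (343, 268) C [ 0.414 -0.153] edge deg 86.0 size 0.052 0.042 r 0.442
gray (280, 260) C [ 0.431 -0.013] edge deg 60.6 size 0.046 0.046 r 0.431
gray (28, 273) C [0.399 0.55 ] edge deg 17.2 size 0.161 0.114 r 0.68
gray (399, 189) C [ 0.592 -0.281] edge deg 6.2 size 0.041 0.049 r 0.655
gray (118, 184) C [0.6   0.357] edge deg 78.4 size 0.041 0.078 r 0.698
gray (306, 169) C [ 0.638 -0.07 ] edge deg 0.4 size 0.046 0.046 r 0.641
gray (229, 112) C [0.768 0.108] edge deg 82.6 size 0.025 0.115 r 0.776
gray (104, 91) C [0.816 0.399] edge deg 30.3 size 0.05 0.053 r 0.908
```

View pics/crop0.png

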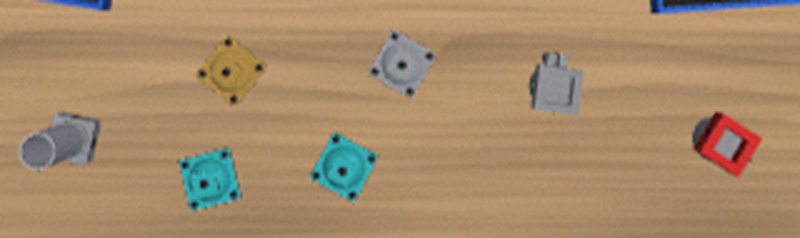

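The crop confirms the identities. Tube adapter is on the left with its top rim at about (135,295). Gold pyramid is at (212,263) and the grey pyramid, the only non-turquoise one loose on the bench, at (281,260). The bare clamp at (343,268) has its ears pointing up in the image, and the red-taped block is at (411,292). I'll start with the tube adapter.

Run:
```python
from h import *
m=camera_model("top"); X=ray(m,(135.2,295),.1); print(X)
print("block centre from box:",ray(m,(150,290),.015))
plan(X[0]-.04,X[1],.25,np.pi/2)
w=camera_model("wrist"); R=Ro.from_rotvec(read_state()["tcp_rot"]).as_matrix()
print("cam in tool",R.T@(-np.array(w["R"]).T@w["t"]-read_state()["tool_pos"]),(np.array(w["R"])@R).round(2).tolist())
plan(.374,.284,.25,np.pi/2)
```

```text
[0.3635888  0.27654411 0.1       ]
block centre from box: [0.36349395 0.27427929 0.015     ]
shift cm [-20.1  -29.92  -4.16] turn z -0.372 yaw y 1.199 tilt fix [-0.0021 -0.0001 -0.    ] q6 -0.04 t 0.1
cam in tool [ 0.07555915 -0.00066448 -0.16432026] [[0.0, 1.0, 0.0], [-0.95, 0.0, -0.3], [-0.3, -0.0, 0.95]]
shift cm [-24.53 -27.39  -4.17] turn z -0.372 yaw y 1.199 tilt fix [-0.0021 -0.0001 -0.    ] q6 -0.04 t 0.1
```

```bash
python3 -m crank '[[[-2.6,-3.1,-0.5,0,0,0],[-2.6,-3.1,-0.5,0,0,0],[-2.6,-3.1,-0.5,0,0,0],[-2.6,-3.1,-0.5,0,0,0],[-2.6,-3.1,-0.5,0,0,0],[-2.6,-3.1,-0.5,0,0,0],[-2.6,-3.1,-0.5,0,0,0],[-2.6,-3.1,-0.5,0,0,0]]]' 8.5 60
python3 - <<'E'
from h import *
plan(.3635,.2755,.25)
m=camera_model("wrist"); i=read_camera("wrist"); cv2.imwrite("pics/w1.png",i)
print(proj(m,[.3635,.2755,.1]),proj(m,[.3635,.2755,0]))
E
```

```text
time: 0.77
tool_pos: [0.3487, 0.3202, 0.2487]
tcp_rot: [-0.58, -3.087, 0.001]
wrist_force: [0.0, -0.1, 0.0]
width: 0.998
grip_force: 0.0
shift cm [-3.   -3.63 -0.12] turn z 0 yaw y 1.2 tilt fix [-0.0006 -0.0001 -0.    ] q6 -0.51 t 0.77
[246.76472558 217.7743832 ] [254.1082408  195.15209097]
```

View pics/w1.png

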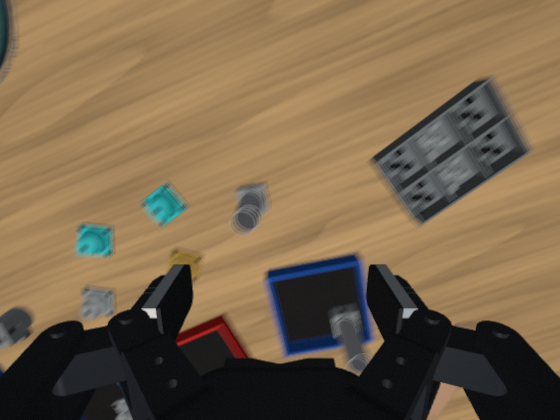

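The wrist picture shows the tube's rim at (246,218) and its block at about (252,190). Both fall where the model predicts, so I'll go down and grip it.

```bash
python3 -m crank '[[[-1.5,-1.8,0,0,0,0],[-1.5,-1.8,0,0,0,0],[0,0,4,0,0,0],[0,0,4,0,0,0],[0,0,4,0,0,0],[0,0,4,0,0,0],[0,0,4,0,0,0],[0,0,0,0,0,0]]]'; python3 -m crank '[[[0,0,0,0,0,0],[0,0,0,0,0,0],[0,0,0,0,0,0],[0,0,0,0,0,0],[0,0,0,0,0,0],[0,0,0,0,0,0],[0,0,0,0,0,0],[0,0,0,0,0,0]]]' 2.6 50;  python3 -m crank '[[[0,0,-2,0,0,0],[0,0,-3.5,0,0,0],[0,0,-3,0,0,0],[0,0,0,0,0,0]]]'
python3 - <<'E'
from h import *
c=np.array([.556,.307]); 
print(c-[.02,.028])
plan(.536,.279,.142,np.radians(81.5))
E
```

```text
time: 1.48
tool_pos: [0.3569, 0.2732, 0.0409]
tcp_rot: [-0.579, -3.076, 0.018]
wrist_force: [-1.8, -1.3, -0.3]
width: 0.993
grip_force: 0.0
time: 2.15
tool_pos: [0.3658, 0.2791, 0.0519]
tcp_rot: [0.58, 3.084, 0.005]
wrist_force: [-1.0, -1.1, 6.9]
width: 0.33
grip_force: 48.8
time: 2.48
tool_pos: [0.3684, 0.281, 0.1419]
tcp_rot: [0.579, 3.078, 0.015]
wrist_force: [1.3, 0.7, -0.5]
width: 0.332
grip_force: 50.1
[0.536 0.279]
shift cm [-15.69   5.91   0.17] turn z -0.223 yaw y 1.199 tilt fix [ 0.0114  0.0078 -0.    ] q6 -0.6 t 2.48
```

```bash
python3 -m crank '[[[-3.7,1.55,0,0,0,0],[-3.7,1.55,0,0,0,0],[-3.7,1.55,0,0,0,0],[-3.7,1.55,0,0,0,0],[0,0,0,0,0,0],[0,0,0,0,0,0],[0,0,0,0,0,0],[0,0,0,0,0,0]]]'
python3 - <<'E'
from h import *
i=read_camera("top"); cv2.imwrite("pics/t1.png",cv2.resize(i[130:330,60:260],(600,600),interpolation=cv2.INTER_CUBIC))
w=camera_model("wrist");i=read_camera("side"); cv2.imwrite("pics/s1.png",cv2.resize(i[100:280,90:330],(800,600),interpolation=cv2.INTER_CUBIC))
plan(.528,.286,.056)
E
```

```text
time: 3.15
tool_pos: [0.5228, 0.2816, 0.1337]
tcp_rot: [-0.58, -3.086, 0.001]
wrist_force: [-0.5, -0.5, -2.5]
width: 0.332
grip_force: 50.1
shift cm [-0.33  0.58  7.81] turn z 0 yaw y 1.2 tilt fix [-0.0001 -0.0003  0.    ] q6 -0.75 t 3.25
```

View pics/s1.png

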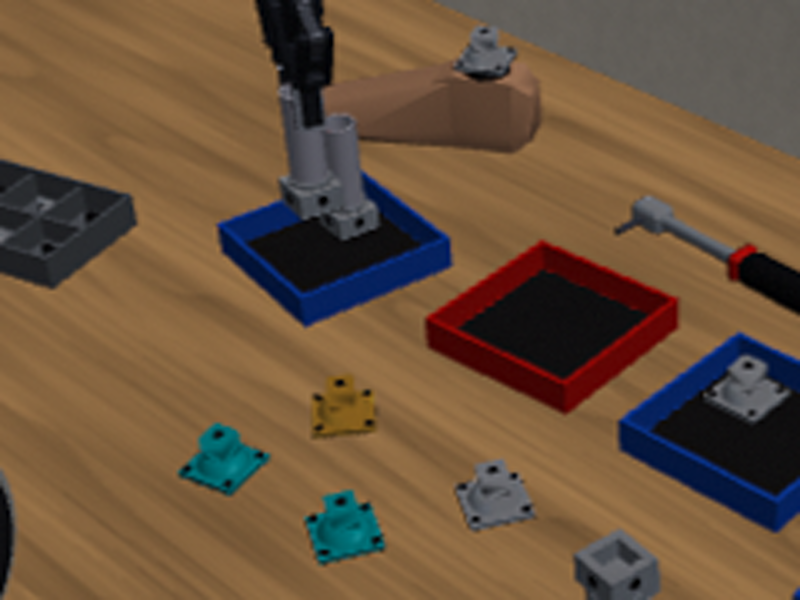

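The tube hangs upright from the fingers. I'll lower it into the tray, slowly at the end.

```bash
python3 -m crank '[[[-0.3,0.6,3,0,0,0],[0,0,3,0,0,0],[0,0,1,0,0,0],[0,0,0.3,0,0,0],[0,0,0.1,0,0,0],[0,0,0.1,0,0,0],[0,0,0,0,0,0],[0,0,0,0,0,0]]]';python3 -m crank '[[[0,0,0.1,0,0,0],[0,0,0.1,0,0,0],[0,0,0,0,0,0],[0,0,0,0,0,0]]]'; python3 -m crank '[[[0,0,0.1,0,0,0],[0,0,0,0,0,0],[0,0,0,0,0,0]]]'
```

```text
time: 3.92
tool_pos: [0.5304, 0.2869, 0.0608]
tcp_rot: [0.58, 3.085, 0.003]
wrist_force: [0.4, 0.5, -2.2]
width: 0.333
grip_force: 49.9
time: 4.25
tool_pos: [0.5292, 0.2863, 0.0571]
tcp_rot: [0.581, 3.087, 0.0]
wrist_force: [0.2, 0.2, -2.2]
width: 0.334
grip_force: 49.9
time: 4.5
tool_pos: [0.5293, 0.2864, 0.0561]
tcp_rot: [0.581, 3.087, 0.0]
wrist_force: [0.3, -0.2, -0.7]
width: 0.335
grip_force: 50.3
```

```bash
python3 -m crank '[[[0,0,0.05,0,0,0],[0,0,0,0,0,0],[0,0,0,0,0,0],[0,0,0,0,0,0],[0,0,0,0,0,0]]]' 4.6; python3 -m crank '[[[0,0,-1.5,0,0,0],[0,0,-3,0,0,0],[0,0,-4,0,0,0],[0,0,-4,0,0,0],[0,0,-2,0,0,0]]]'
python3 - <<'E'
from h import *
plan(.424,.141,.19,np.radians(52.1))
E
```

```text
time: 4.92
tool_pos: [0.5293, 0.2864, 0.0556]
tcp_rot: [0.581, 3.087, 0.0]
wrist_force: [1.1, -0.2, 0.4]
width: 0.539
grip_force: 0.0
time: 5.33
tool_pos: [0.5314, 0.2875, 0.2064]
tcp_rot: [0.58, 3.082, 0.007]
wrist_force: [0.5, 0.1, 0.8]
width: 0.543
grip_force: 0.0
shift cm [  4.7  -17.56   1.52] turn z 0.29 yaw y 1.199 tilt fix [ 0.0055  0.005  -0.    ] q6 -0.74 t 5.33
```

```bash
python3 -m crank '[[[1,-3.6,0.4,0,0,0],[1,-3.6,0.4,0,0,0],[1,-3.6,0.4,0,0,0],[1,-3.6,0.4,0,0,0],[0.7,-3.2,0,0,0,0],[0,0,0,0,0,0.1],[0,0,0,0,0,0.1],[0,0,0,0,0,0.09]]]' 5;python3 -m crank '[[[0,0,0,0,0,0],[0,0,0,0,0,0],[0,0,0,0,0,0]]]'
python3 - <<'E'
from h import *
plan(.424,.141,.05,np.radians(52.1))
m=camera_model("wrist"); i=read_camera("wrist"); cv2.imwrite("pics/w2.png",i)
p=proj(m,[.424,.141,.006]); print(p)
hsv=cv2.cvtColor(i,cv2.COLOR_BGR2HSV);H,S,V=cv2.split(hsv)
k=((H>15)&(H<30)&(S>150)).astype(np.uint8)
cs,_=cv2.findContours(k,cv2.RETR_EXTERNAL,cv2.CHAIN_APPROX_NONE)
c=max(cs,key=cv2.contourArea); r=cv2.minAreaRect(c); print(r)
P=np.array([ray(m,q,.006) for q in cv2.boxPoints(r)]); e=P[1]-P[0]
print(P.mean(0),np.degrees(np.arctan2(e[1],e[0]))%90,np.linalg.norm(e),np.linalg.norm(P[2]-P[1]))
E
```

```text
time: 6.0
tool_pos: [0.4211, 0.1388, 0.1848]
tcp_rot: [1.029, 2.967, 0.001]
wrist_force: [-0.3, 0.0, -0.4]
width: 0.588
grip_force: 0.0
time: 6.25
tool_pos: [0.4215, 0.1395, 0.1845]
tcp_rot: [1.017, 2.972, 0.0]
wrist_force: [0.2, 0.2, -0.2]
width: 0.586
grip_force: 0.0
shift cm [-0.11  0.27 13.45] turn z 0.002 yaw y 0.911 tilt fix [ 0.0001  0.0001 -0.    ] q6 -0.65 t 6.25
[282.03296052 185.78435893]
((281.5, 185.0), (38.0, 39.0), 90.0)
[0.42322621 0.14081463 0.006     ] 52.27805705659025 0.0443880859997703 0.04499644546053438
```

View pics/w2.png

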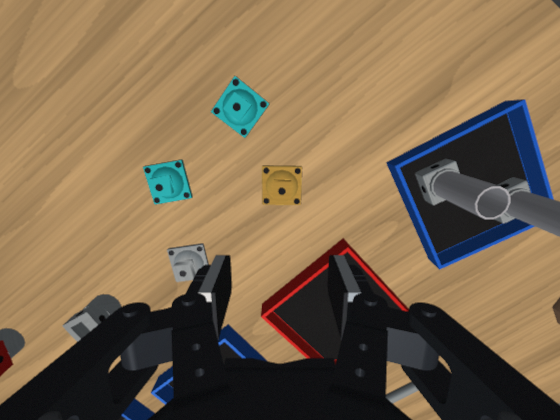

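The wrist picture shows the brass pyramid at (281,185), square to the fingers and 1 mm from the first estimate. The tube adapter stands in its tray. I'll grip the head.

```bash
python3 -m crank '[[[-0.1,0.25,4,0,0,0],[0,0,4,0,0,0],[0,0,4,0,0,0],[0,0,3.5,0,0,0],[0,0,1.0,0,0,0],[0,0,0.5,0,0,0],[0,0,0,0,0,0],[0,0,0,0,0,0]]]'; python3 -m crank '[[[0,0,0,0,0,0],[0,0,0,0,0,0],[0,0,0,0,0,0],[0,0,0,0,0,0],[0,0,0,0,0,0],[0,0,0,0,0,0],[0,0,0,0,0,0],[0,0,0,0,0,0]]]' 1.2 45
```

```text
time: 6.97
tool_pos: [0.4256, 0.1413, 0.0162]
tcp_rot: [1.019, 2.969, 0.003]
wrist_force: [-0.0, 0.3, 0.3]
width: 0.591
grip_force: 0.0
time: 7.63
tool_pos: [0.4237, 0.1407, 0.0145]
tcp_rot: [-1.021, -2.971, 0.0]
wrist_force: [0.4, -1.1, 0.3]
width: 0.142
grip_force: 0.0
```

Run:
```python
from h import *
a=read_camera("wrist")[180:420,160:400]; b=read_camera("side")[180:280,130:230]
cv2.imwrite("pics/c2.png",np.hstack([cv2.resize(a,(400,400)),cv2.resize(b,(400,400),interpolation=cv2.INTER_CUBIC)]))
print(read_state()["width"],read_state()["grip_force"])
```

```text
0.1393832919986027 0.0
```

View pics/c2.png

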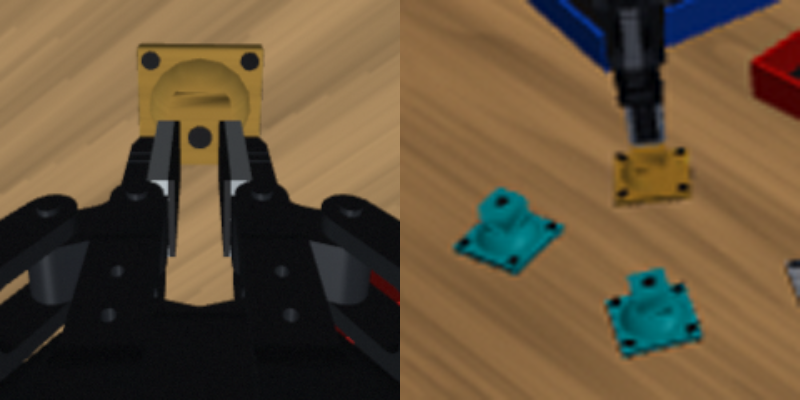

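Run:
```python
from h import *
s=read_state();p=s["tool_pos"];R=Ro.from_rotvec(s["tcp_rot"]).as_matrix()
w=camera_model("wrist");d=camera_model("side")
fw=lambda q:((q-[160,180])*400/240).round(); fs=lambda q:((q-[130,180])*4+[400,0]).round()
for n,X in [("tcp",p),("tip L",p+R@[0,.006,0]),("back1cm",p-R@[0,0,.01]),("back2",p-R@[0,0,.02]),("head top",np.array([.4235,.141,.031])),("head bottom",np.array([.4235,.141,.022]))]:
    print(n,fw(proj(w,X)),fs(proj(d,X)))
```

```text
tcp [200. 116.] [648. 160.]
tip L [217. 116.] [648. 154.]
back1cm [200. 128.] [647. 147.]
back2 [200. 142.] [645. 134.]
head top [201. 137.] [645. 138.]
head bottom [201. 125.] [647. 150.]
```

The views explain the miss. The finger ends sit about 15 mm farther back than the TCP, so they closed just above the head (side view: ends at y≈143, head top at 138). The part hasn't moved. I'll reopen and feel downward in small steps.

```bash
python3 -m crank '[[[0,0,0,0,0,0],[0,0,0,0,0,0],[0,0,0,0,0,0],[0,0,0,0,0,0]]]' 3.6; python3 -m crank '[[[0,0,0.2,0,0,0],[0,0,0.2,0,0,0],[0,0,0,0,0,0],[0,0,0,0,0,0]]]'; python3 -m crank '[[[0,0,0.2,0,0,0],[0,0,0.2,0,0,0],[0,0,0,0,0,0],[0,0,0,0,0,0]]]';python3 - <<'E'
from h import *
a=read_camera("wrist")[180:420,160:400]; b=read_camera("side")[180:280,130:230]
cv2.imwrite("pics/c3.png",np.hstack([cv2.resize(a,(400,400)),cv2.resize(b,(400,400),interpolation=cv2.INTER_CUBIC)]))
E
```

```text
time: 8.07
tool_pos: [0.4238, 0.1408, 0.0145]
tcp_rot: [-1.021, -2.971, 0.0]
wrist_force: [-0.0, -0.3, 0.6]
width: 0.425
grip_force: 0.0
time: 8.4
tool_pos: [0.4235, 0.1407, 0.0102]
tcp_rot: [-1.021, -2.971, 0.001]
wrist_force: [0.6, -0.7, 1.1]
width: 0.423
grip_force: 0.0
time: 8.73
tool_pos: [0.4235, 0.1407, 0.0063]
tcp_rot: [-1.021, -2.971, 0.0]
wrist_force: [-0.1, -0.1, -0.2]
width: 0.423
grip_force: 0.0
```

View pics/c3.png

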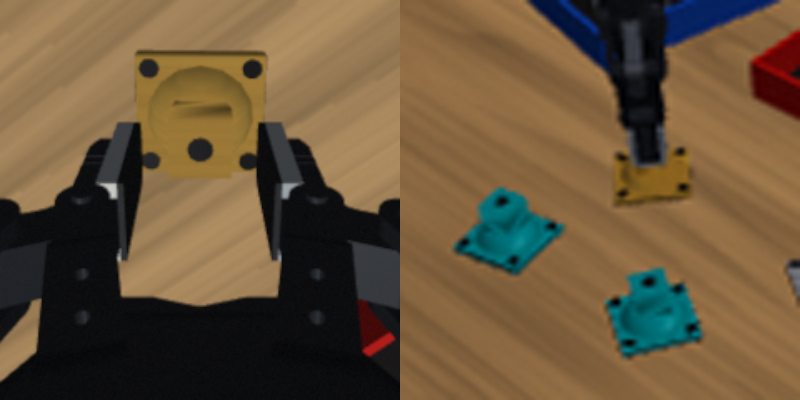

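```bash
python3 -m crank '[[[0,0,0.2,0,0,0],[0,0,0.2,0,0,0],[0,0,0.1,0,0,0],[0,0,0,0,0,0],[0,0,0,0,0,0]]]';python3 -m crank '[[[0,0,0,0,0,0],[0,0,0,0,0,0],[0,0,0,0,0,0],[0,0,0,0,0,0],[0,0,0,0,0,0],[0,0,0,0,0,0]]]' 1.2 45
```

```text
time: 9.25
tool_pos: [0.4236, 0.1407, 0.0013]
tcp_rot: [-1.021, -2.971, 0.0]
wrist_force: [0.5, 0.6, -0.3]
width: 0.419
grip_force: 0.0
time: 9.75
tool_pos: [0.4241, 0.1409, 0.0017]
tcp_rot: [1.021, 2.971, 0.001]
wrist_force: [0.1, 1.1, 1.9]
width: 0.215
grip_force: 44.4
```

```bash
python3 -m crank '[[[0,0,-1,0,0,0],[0,0,-2,0,0,0],[0,0,-3,0,0,0],[0,0,-3,0,0,0],[0,0,0,0,0,0],[0,0,0,0,0,0]]]'
python3 - <<'E'
from h import *
plan(.573,-.076,.09,np.radians(92))
E
```

```text
time: 10.25
tool_pos: [0.4256, 0.1412, 0.094]
tcp_rot: [1.019, 2.967, 0.004]
wrist_force: [-0.3, -0.9, -1.9]
width: 0.214
grip_force: 44.2
shift cm [-24.98  -8.08   0.44] turn z -0.697 yaw y 0.909 tilt fix [0.004  0.0031 0.    ] q6 -0.64 t 10.25
```

```bash
python3 -m crank '[[[-3.58,-1.14,0,0,0,0],[-3.58,-1.14,0,0,0,0],[-3.58,-1.14,0,0,0,0],[-3.58,-1.14,0,0,0,0],[-3.58,-1.14,0,0,0,0],[-3.58,-1.14,0,0,0,0],[-3.58,-1.14,0,0,0,0],[0,0,0,0,0,0]]]';  python3 -m crank '[[[0,0,0,0,0,-0.116],[0,0,0,0,0,-0.116],[0,0,0,0,0,-0.116],[0,0,0,0,0,-0.116],[0,0,0,0,0,-0.116],[0,0,0,0,0,-0.116],[0,0,0,0,0,0],[0,0,0,0,0,0]]]'
python3 - <<'E'
from h import *
i=read_camera("wrist");cv2.imwrite("pics/w4.png",i)
plan(.573,-.076,.0057,np.radians(92))
m=camera_model("wrist")
for x in(-.066,.066):
  for y in(-.066,.066): print(proj(m,[.604+x-.035*y,-.103+y+.035*x,.004]).round())
E
```

```text
time: 10.92
tool_pos: [0.5751, -0.0815, 0.0902]
tcp_rot: [1.025, 2.968, -0.003]
wrist_force: [0.4, -0.7, -0.3]
width: 0.213
grip_force: 44.2
time: 11.58
tool_pos: [0.571, -0.0758, 0.0899]
tcp_rot: [0.049, -3.138, -0.001]
wrist_force: [-0.6, -0.5, -1.7]
width: 0.211
grip_force: 44.2
shift cm [-0.19 -0.02  8.45] turn z -0.004 yaw y 1.602 tilt fix [ 0.0005 -0.0024  0.    ] q6 -1.78 t 11.63
[167. 170.]
[325. 169.]
[182. 306.]
[319. 306.]
```

View pics/w4.png

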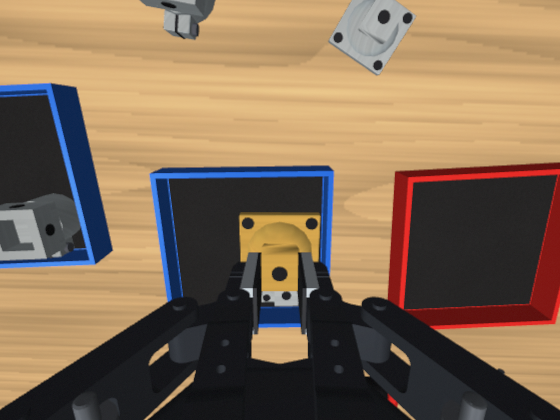

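The picture shows the brass pyramid held upright between the fingers at (280,250), square with the tray. The tray edges fall where predicted. I'll lower it.

```bash
python3 -m crank '[[[-0.2,0,3.5,0,0,0],[0,0,3,0,0,0],[0,0,1,0,0,0],[0,0,0.4,0,0,0],[0,0,0.2,0,0,0],[0,0,0,0,0,0],[0,0,0,0,0,0]]]';python3 -m crank '[[[0,0,0.1,0,0,0],[0,0,0.1,0,0,0],[0,0,0,0,0,0],[0,0,0,0,0,0]]]'; python3 -m crank '[[[0,0,0.1,0,0,0],[0,0,0,0,0,0],[0,0,0,0,0,0]]]'
```

```text
time: 12.22
tool_pos: [0.576, -0.0764, 0.0122]
tcp_rot: [-0.053, 3.138, -0.001]
wrist_force: [-0.0, 0.2, -1.0]
width: 0.217
grip_force: 44.2
time: 12.55
tool_pos: [0.5747, -0.0762, 0.009]
tcp_rot: [-0.054, 3.14, -0.0]
wrist_force: [-1.1, -0.2, -1.1]
width: 0.218
grip_force: 44.2
time: 12.8
tool_pos: [0.5743, -0.0761, 0.0074]
tcp_rot: [0.054, -3.141, -0.0]
wrist_force: [-0.6, 0.4, -0.9]
width: 0.216
grip_force: 44.2
```

```bash
python3 -m crank '[[[0,0,0.1,0,0,0],[0,0,0,0,0,0],[0,0,0,0,0,0]]]';python3 -m crank '[[[0,0,0.06,0,0,0],[0,0,0,0,0,0],[0,0,0,0,0,0]]]'
```

```text
time: 13.05
tool_pos: [0.5743, -0.0761, 0.0063]
tcp_rot: [0.054, -3.141, -0.0]
wrist_force: [-0.5, -0.2, -1.5]
width: 0.214
grip_force: 44.2
time: 13.3
tool_pos: [0.5744, -0.0761, 0.0058]
tcp_rot: [0.054, -3.141, -0.0]
wrist_force: [-0.8, -0.3, -1.5]
width: 0.215
grip_force: 44.3
```

```bash
python3 -m crank '[[[0,0,0.06,0,0,0],[0,0,0,0,0,0],[0,0,0,0,0,0]]]';python3 -m crank '[[[0,0,0.06,0,0,0],[0,0,0,0,0,0],[0,0,0,0,0,0]]]'
```

```text
time: 13.55
tool_pos: [0.5745, -0.0761, 0.0058]
tcp_rot: [-0.054, 3.141, -0.0]
wrist_force: [-2.6, 1.1, 4.5]
width: 0.219
grip_force: 44.8
time: 13.8
tool_pos: [0.5745, -0.0761, 0.0057]
tcp_rot: [0.054, -3.141, 0.0]
wrist_force: [-4.4, 0.4, 7.2]
width: 0.214
grip_force: 45.2
```

Contact on the tray floor. I'll release slowly, rise, and go to the bright pyramid.

```bash
python3 -m crank '[[[0,0,-0.08,0,0,0],[0,0,0,0,0,0],[0,0,0,0,0,0],[0,0,0,0,0,0]]]' 3.2; python3 -m crank '[[[0,0,-1.5,0,0,0],[0,0,-3,0,0,0],[0,0,-4,0,0,0],[0,0,-4,0,0,0],[0,0,-4,0,0,0],[0,0,-1,0,0,0],[0,0,0,0,0,0]]]'
python3 - <<'E'
from h import *
plan(.431,-.013,.185,np.radians(60.6))
E
```

```text
time: 14.13
tool_pos: [0.5744, -0.0761, 0.0052]
tcp_rot: [-0.054, 3.141, -0.0]
wrist_force: [-0.8, -0.5, -0.6]
width: 0.373
grip_force: 0.0
time: 14.72
tool_pos: [0.578, -0.0767, 0.1859]
tcp_rot: [-0.054, 3.131, -0.003]
wrist_force: [0.2, -0.4, 1.0]
width: 0.376
grip_force: 0.0
shift cm [14.48  6.87 -0.06] turn z 0.547 yaw y 1.605 tilt fix [-0.0021  0.0098 -0.    ] q6 -1.78 t 14.72
```

```bash
python3 -m crank '[[[3.5,1.7,0,0,0,0],[3.5,1.7,0,0,0,0],[3.5,1.7,0,0,0,0],[3.5,1.7,0,0,0,0],[0,0,0,0,0,0.11],[0,0,0,0,0,0.11],[0,0,0,0,0,0.11],[0,0,0,0,0,0.11]]]' 3.8;python3 -m crank '[[[0,0,0,0,0,0.107],[0,0,0,0,0,0],[0,0,0,0,0,0],[0,0,0,0,0,0]]]'
python3 - <<'E'
from h import *
i=read_camera("wrist");m=camera_model("wrist"); cv2.imwrite("pics/w5.png",i)
p=proj(m,[.431,-.013,.006]); print(p)
H,S,V=cv2.split(cv2.cvtColor(i,cv2.COLOR_BGR2HSV))
k=((S<50)&(V>60)).astype(np.uint8)
k=cv2.morphologyEx(k,cv2.MORPH_CLOSE,np.ones((5,5)))
cs,_=cv2.findContours(k,cv2.RETR_EXTERNAL,cv2.CHAIN_APPROX_NONE)
for c in cs:
    r=cv2.minAreaRect(c)
    if cv2.contourArea(c)>500 and np.hypot(*(np.array(r[0])-p))<25:
        P=np.array([ray(m,q,.006) for q in cv2.boxPoints(r)]); e=P[1]-P[0]; C=P.mean(0)
        print(r,C,np.degrees(np.arctan2(e[1],e[0]))%90,np.linalg.norm(e),np.linalg.norm(P[2]-P[1]))
        plan(C[0],C[1],.0013,np.arctan2(e[1],e[0]))
        plan(C[0],C[1],.0013,np.arctan2(e[1],e[0])+np.pi/2)
E
```

```text
time: 15.38
tool_pos: [0.4304, -0.0126, 0.1781]
tcp_rot: [-0.64, -3.072, 0.001]
wrist_force: [1.1, -0.0, 0.6]
width: 0.446
grip_force: 0.0
time: 15.72
tool_pos: [0.4314, -0.0129, 0.1792]
tcp_rot: [-0.792, -3.038, 0.001]
wrist_force: [0.2, -0.3, 0.1]
width: 0.449
grip_force: 0.0
[279.55128767 185.72471276]
((279.5, 185.0), (38.0, 39.0), 90.0) [ 0.43060058 -0.01284586  0.006     ] 60.80542495476653 0.04374095907405704 0.044315170186034446
shift cm [ 0.07 -0.03 17.82] turn z -0.001 yaw y 1.06 tilt fix [-0.0007 -0.0015  0.    ] q6 -1.15 t 15.77
shift cm [ 0.07 -0.03 17.82] turn z 1.57 yaw y 1.06 tilt fix [-0.0007 -0.0015  0.    ] q6 -1.15 t 15.77
```

The measured spot agrees to under 1 mm with a 44 mm plate, so I'll grip it.

```bash
python3 -m crank '[[[0,0,4,0,0,0],[0,0,4,0,0,0],[0,0,4,0,0,0],[0,0,3.5,0,0,0],[0,0,1.5,0,0,0],[0,0,0.7,0,0,0],[0,0,0,0,0,0],[0,0,0,0,0,0]]]'; python3 -m crank '[[[0,0,0.05,0,0,0],[0,0,0,0,0,0],[0,0,0,0,0,0],[0,0,0,0,0,0],[0,0,0,0,0,0],[0,0,0,0,0,0],[0,0,0,0,0,0]]]' 1.2 45; python3 -m crank '[[[0,0,-1,0,0,0],[0,0,-2,0,0,0],[0,0,-3,0,0,0],[0,0,-3,0,0,0],[0,0,0,0,0,0],[0,0,0,0,0,0],[0,0,0,0,0,0]]]'
python3 - <<'E'
from h import *
plan(.575,-.132,.09,np.radians(92))
E
```

```text
time: 16.43
tool_pos: [0.4329, -0.013, 0.004]
tcp_rot: [0.796, 3.039, 0.0]
wrist_force: [0.5, 1.1, 1.0]
width: 0.447
grip_force: 0.0
time: 17.02
tool_pos: [0.4344, -0.0132, 0.0049]
tcp_rot: [0.795, 3.035, 0.001]
wrist_force: [-0.6, 0.2, 6.8]
width: 0.21
grip_force: 44.3
time: 17.6
tool_pos: [0.4316, -0.0129, 0.0929]
tcp_rot: [-0.797, -3.039, -0.0]
wrist_force: [-0.9, 0.6, -0.2]
width: 0.21
grip_force: 44.1
shift cm [-18.34  -3.35   0.29] turn z -0.548 yaw y 1.058 tilt fix [-0.     -0.0001  0.    ] q6 -1.15 t 17.6
```

```bash
python3 -m crank '[[[-3.67,-0.67,0,0,0,0],[-3.67,-0.67,0,0,0,0],[-3.67,-0.67,0,0,0,0],[-3.67,-0.67,0,0,0,0],[-3.67,-0.67,0,0,0,0],[0,0,0,0,0,-0.11],[0,0,0,0,0,-0.11],[0,0,0,0,0,-0.11]]]'; python3 -m crank '[[[0,0,0,0,0,-0.11],[0,0,0,0,0,-0.11],[0,0,0,0,0,0],[0,0,0,0,0,0],[0,0,0,0,0,0]]]'
python3 - <<'E'
from h import *
i=read_camera("wrist");cv2.imwrite("pics/w6.png",i[120:400,130:430])
plan(.575,-.132,.0089,np.radians(92))
E
```

```text
time: 18.27
tool_pos: [0.574, -0.1323, 0.0898]
tcp_rot: [-0.279, -3.124, -0.002]
wrist_force: [-0.5, 0.1, -2.1]
width: 0.206
grip_force: 44.1
time: 18.68
tool_pos: [0.5746, -0.1319, 0.0917]
tcp_rot: [0.054, -3.139, -0.001]
wrist_force: [0.0, -0.9, -0.9]
width: 0.21
grip_force: 44.2
shift cm [-0.02 -0.01  8.31] turn z 0.0 yaw y 1.606 tilt fix [ 0.0005 -0.0017  0.    ] q6 -1.87 t 18.73
```

View pics/w6.png

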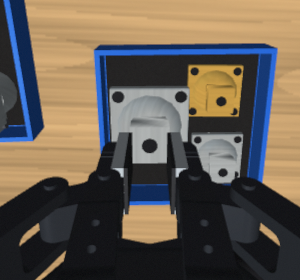

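The bright pyramid is held upright at about (150,130) in the crop, clear of the brass one, which stands flat, and of the stock piece. I'll lower it.

```bash
python3 -m crank '[[[0,0,3.5,0,0,0],[0,0,3,0,0,0],[0,0,1,0,0,0],[0,0,0.2,0,0,0],[0,0,0.2,0,0,0],[0,0,0,0,0,0],[0,0,0,0,0,0]]]';python3 -m crank '[[[0,0,0.1,0,0,0],[0,0,0.1,0,0,0],[0,0,0,0,0,0],[0,0,0,0,0,0]]]'; python3 -m crank '[[[0,0,0.07,0,0,0],[0,0,0.07,0,0,0],[0,0,0,0,0,0],[0,0,0,0,0,0]]]'
```

```text
time: 19.32
tool_pos: [0.5773, -0.1326, 0.0159]
tcp_rot: [-0.058, 3.138, -0.001]
wrist_force: [0.1, -1.3, -0.2]
width: 0.207
grip_force: 44.2
time: 19.65
tool_pos: [0.5759, -0.1322, 0.0124]
tcp_rot: [-0.058, 3.14, -0.0]
wrist_force: [0.3, -0.2, -0.9]
width: 0.21
grip_force: 44.2
time: 19.98
tool_pos: [0.5755, -0.1321, 0.0104]
tcp_rot: [0.058, -3.141, -0.0]
wrist_force: [0.1, 0.2, -0.9]
width: 0.205
grip_force: 44.2
```

```bash
python3 -m crank '[[[0,0,0.07,0,0,0],[0,0,0.07,0,0,0],[0,0,0,0,0,0],[0,0,0,0,0,0]]]';python3 -m crank '[[[0,0,0.07,0,0,0],[0,0,0,0,0,0],[0,0,0,0,0,0]]]';python3 -m crank '[[[0,0,0.07,0,0,0],[0,0,0,0,0,0],[0,0,0,0,0,0]]]'
```

```text
time: 20.32
tool_pos: [0.5756, -0.1322, 0.0091]
tcp_rot: [0.058, -3.141, -0.0]
wrist_force: [-0.0, 0.6, -0.6]
width: 0.204
grip_force: 44.2
time: 20.57
tool_pos: [0.5757, -0.1322, 0.009]
tcp_rot: [0.058, -3.141, 0.0]
wrist_force: [-3.1, 1.2, 4.8]
width: 0.206
grip_force: 44.8
time: 20.82
tool_pos: [0.5757, -0.1322, 0.0089]
tcp_rot: [0.059, -3.141, 0.0]
wrist_force: [-4.9, 2.1, 8.9]
width: 0.207
grip_force: 45.3
```

```bash
python3 -m crank '[[[0,0,-0.1,0,0,0],[0,0,0,0,0,0],[0,0,0,0,0,0],[0,0,0,0,0,0]]]' 3.2; python3 -m crank '[[[0,0,-1.5,0,0,0],[0,0,-3,0,0,0],[0,0,-4,0,0,0],[0,0,-4,0,0,0],[0,0,-4,0,0,0],[0,0,-2,0,0,0]]]' 6.5
python3 - <<'E'
from h import *
m=camera_model("top"); print(ray(m,(343.2,271.5),.048), ray(m,(411.5,292),.048))
X=ray(m,(343.2,271.5),.048); plan(X[0],X[1],.19)
E
```

```text
time: 21.15
tool_pos: [0.5757, -0.1322, 0.0085]
tcp_rot: [-0.058, 3.141, -0.0]
wrist_force: [-0.6, 0.2, 0.5]
width: 0.374
grip_force: 0.0
time: 21.65
tool_pos: [0.5783, -0.1328, 0.1997]
tcp_rot: [-0.058, 3.133, -0.003]
wrist_force: [0.9, -0.4, 0.3]
width: 0.76
grip_force: 0.0
[ 0.40914487 -0.14674224  0.048     ] [ 0.36693035 -0.29178965  0.048     ]
shift cm [16.96 -0.76  0.85] turn z 0 yaw y 1.608 tilt fix [-0.0023  0.0075 -0.    ] q6 -1.88 t 21.65
```

```bash
python3 -m crank '[[[3.7,-0.2,0,0,0,0],[3.7,-0.2,0,0,0,0],[3.7,-0.2,0,0,0,0],[3.7,-0.2,0,0,0,0],[1.9,0,0,0,0,0],[0,0,0,0,0,0],[0,0,0,0,0,0],[0,0,0,0,0,0]]]'
python3 - <<'E'
from h import *
i=read_camera("wrist");m=camera_model("wrist")
p=proj(m,[.409,-.147,.048]); print(p)
plan(.409,-.147,.02)
u,v=p.astype(int); c=i[v-60:v+60,u-80:u+80]; cv2.imwrite("pics/w7.png",cv2.resize(c,(800,600),interpolation=cv2.INTER_CUBIC)); print("crop origin",u-80,v-60)
E
```

```text
time: 22.32
tool_pos: [0.4099, -0.1466, 0.1941]
tcp_rot: [-0.058, 3.14, -0.001]
wrist_force: [1.1, 0.2, -0.1]
width: 0.763
grip_force: 0.0
[279.62509566 190.83253707]
shift cm [ 0.13 -0.04 17.41] turn z 0 yaw y 1.608 tilt fix [-0.0003  0.0011  0.    ] q6 -2.01 t 22.37
crop origin 199 130
```

View pics/w7.png

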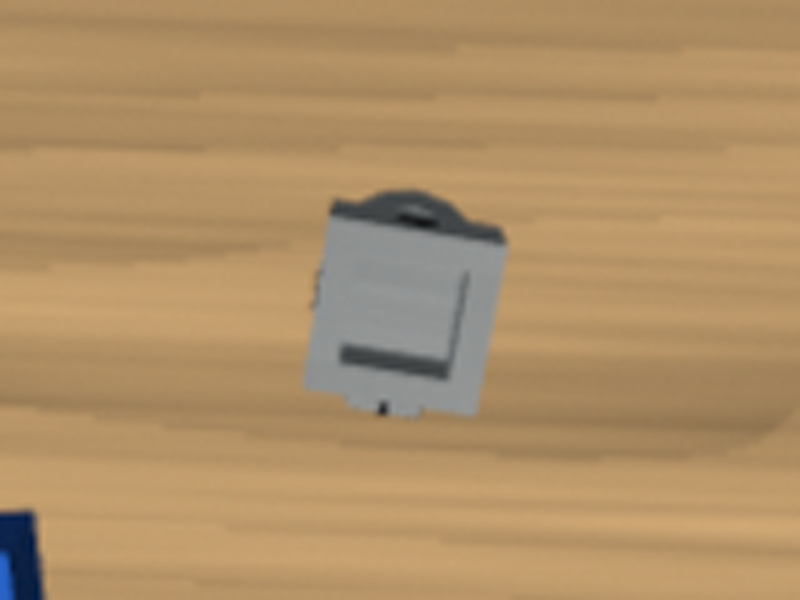

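The crop shows the clamp block's top corners at about (330,216), (506,243), (477,415) and (304,388), with the ears at the bottom. Image down is world +x.

Run:
```python
from h import *
m=camera_model("wrist")
P=np.array([ray(m,(199+(a+.5)/5-.5,130+(b+.5)/5-.5),.048) for a,b in [(330,216),(506,243),(477,415),(304,388)]])
e=P[1]-P[0]+P[2]-P[3]; C=P.mean(0); print(C,[np.linalg.norm(P[i]-P[i-1]).round(4) for i in range(4)],np.degrees(np.arctan2(e[1],e[0])))
plan(C[0],C[1],.01,np.arctan2(e[1],e[0]))
```

```text
[ 0.41136947 -0.14709474  0.048     ] [np.float64(0.0377), np.float64(0.0371), np.float64(0.0381), np.float64(0.0377)] 83.16613825916801
shift cm [-0.1  -0.06 18.41] turn z 0.157 yaw y 1.608 tilt fix [-0.0003  0.0011  0.    ] q6 -2.01 t 22.37
```

```bash
python3 -m crank '[[[-0.1,-0.05,0,0,0,0.08],[0,0,4,0,0,0.077],[0,0,4,0,0,0],[0,0,4,0,0,0],[0,0,4,0,0,0],[0,0,1.7,0,0,0],[0,0,0.5,0,0,0],[0,0,0,0,0,0]]]'; python3 -m crank '[[[0,0,0,0,0,0],[0,0,0,0,0,0],[0,0,0,0,0,0],[0,0,0,0,0,0],[0,0,0,0,0,0],[0,0,0,0,0,0],[0,0,0,0,0,0],[0,0,0,0,0,0]]]' 3.2 50; python3 -m crank '[[[0,0,-1,0,0,0],[0,0,-2,0,0,0],[0,0,-3,0,0,0],[0,0,-3,0,0,0],[0,0,0,0,0,0],[0,0,0,0,0,0],[0,0,0,0,0,0]]]'
python3 - <<'E'
from h import *
c=np.array([.552,-.299]); Rm=Ro.from_euler('z',4.5,degrees=True).as_matrix()[:2,:2]
t=c+Rm@[-.025,-.020]; print(t)
plan(t[0],t[1],.1,np.radians(94.5))
E
```

```text
time: 23.03
tool_pos: [0.4094, -0.1461, 0.01]
tcp_rot: [-0.187, -3.132, -0.002]
wrist_force: [-0.0, 0.0, -0.1]
width: 0.765
grip_force: 0.0
time: 23.7
tool_pos: [0.4126, -0.1478, 0.014]
tcp_rot: [0.188, 3.131, -0.002]
wrist_force: [1.1, 0.3, 6.6]
width: 0.432
grip_force: 51.1
time: 24.28
tool_pos: [0.4095, -0.1466, 0.1018]
tcp_rot: [-0.188, -3.136, 0.0]
wrist_force: [0.4, -0.4, -2.7]
width: 0.425
grip_force: 50.7
[ 0.52864625 -0.32089982]
shift cm [-13.91 -15.88   0.17] turn z -0.198 yaw y 1.451 tilt fix [-0.     -0.0002  0.    ] q6 -1.85 t 24.28
```

```bash
python3 -m crank '[[[-2.32,-2.65,0,0,0,0],[-2.32,-2.65,0,0,0,0],[-2.32,-2.65,0,0,0,0],[-2.32,-2.65,0,0,0,0],[-2.32,-2.65,0,0,0,0],[-2.32,-2.65,0,0,0,0],[0,0,0,0,0,-0.1],[0,0,0,0,0,-0.098]]]';python3 -m crank '[[[0,0,0,0,0,0],[0,0,0,0,0,0],[0,0,0,0,0,0]]]'
python3 - <<'E'
from h import *
i=read_camera("wrist");cv2.imwrite("pics/w8.png",i[120:400,130:430])
plan(.5286,-.3209,.018,np.radians(94.5))
E
```

```text
time: 24.95
tool_pos: [0.5286, -0.3223, 0.0987]
tcp_rot: [0.127, -3.135, -0.004]
wrist_force: [-0.4, 0.8, -1.5]
width: 0.43
grip_force: 50.9
time: 25.2
tool_pos: [0.5281, -0.3204, 0.1003]
tcp_rot: [0.119, -3.137, -0.003]
wrist_force: [-0.1, -0.2, -1.2]
width: 0.425
grip_force: 50.9
shift cm [-0.03 -0.05  8.28] turn z -0.002 yaw y 1.647 tilt fix [ 0.0011 -0.0015 -0.    ] q6 -2.23 t 25.25
```

View pics/w8.png

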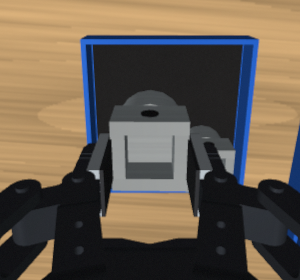

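The clamp hangs upright and level inside the tray outline, and the stock piece at (220,150) is clear of it. I'll lower it.

```bash
python3 -m crank '[[[0,0,3.5,0,0,0],[0,0,3,0,0,0],[0,0,0.9,0,0,0],[0,0,0.2,0,0,0],[0,0,0.2,0,0,0],[0,0,0,0,0,0],[0,0,0,0,0,0]]]';python3 -m crank '[[[0,0,0.1,0,0,0],[0,0,0.1,0,0,0],[0,0,0,0,0,0],[0,0,0,0,0,0]]]'; python3 -m crank '[[[0,0,0.07,0,0,0],[0,0,0.07,0,0,0],[0,0,0,0,0,0],[0,0,0,0,0,0]]]';python3 -m crank '[[[0,0,0.07,0,0,0],[0,0,0.07,0,0,0],[0,0,0,0,0,0],[0,0,0,0,0,0]]]'
```

```text
time: 25.83
tool_pos: [0.5307, -0.3222, 0.0259]
tcp_rot: [-0.123, 3.136, -0.003]
wrist_force: [-0.3, -0.3, -1.3]
width: 0.425
grip_force: 50.9
time: 26.17
tool_pos: [0.5295, -0.3215, 0.0222]
tcp_rot: [-0.123, 3.139, -0.001]
wrist_force: [-0.5, -0.5, -1.9]
width: 0.426
grip_force: 50.9
time: 26.5
tool_pos: [0.5291, -0.3213, 0.0202]
tcp_rot: [0.123, -3.139, -0.0]
wrist_force: [1.1, -0.0, -1.5]
width: 0.429
grip_force: 50.9
time: 26.83
tool_pos: [0.5292, -0.3213, 0.0189]
tcp_rot: [0.123, -3.139, -0.0]
wrist_force: [-0.3, 0.3, -1.6]
width: 0.433
grip_force: 50.9
```

```bash
python3 -m crank '[[[0,0,0.07,0,0,0],[0,0,0,0,0,0],[0,0,0,0,0,0]]]';python3 -m crank '[[[0,0,0.07,0,0,0],[0,0,0,0,0,0],[0,0,0,0,0,0]]]'
```

```text
time: 27.08
tool_pos: [0.5293, -0.3213, 0.0183]
tcp_rot: [-0.123, 3.139, -0.0]
wrist_force: [-0.5, 0.4, -2.2]
width: 0.429
grip_force: 50.9
time: 27.33
tool_pos: [0.5294, -0.3214, 0.0181]
tcp_rot: [-0.123, 3.139, -0.0]
wrist_force: [-2.1, 0.5, 2.6]
width: 0.427
grip_force: 51.4
```

```bash
python3 -m crank '[[[0,0,0,0,0,0],[0,0,0,0,0,0],[0,0,0,0,0,0],[0,0,0,0,0,0]]]' 5.2; python3 -m crank '[[[0,0,-1.5,0,0,0],[0,0,-3,0,0,0],[0,0,-4,0,0,0],[0,0,-4,0,0,0],[0,0,-4,0,0,0],[0,0,-2,0,0,0]]]'
python3 - <<'E'
from h import *
plan(.367,-.2915,.2,np.radians(58)); plan(.367,-.2915,.2,np.radians(148))
E
```

```text
time: 27.67
tool_pos: [0.5293, -0.3214, 0.0175]
tcp_rot: [-0.123, 3.139, -0.0]
wrist_force: [-0.5, -0.5, 0.2]
width: 0.607
grip_force: 0.0
time: 28.17
tool_pos: [0.5315, -0.3228, 0.2089]
tcp_rot: [-0.123, 3.133, -0.008]
wrist_force: [0.4, -0.4, 0.3]
width: 0.608
grip_force: 0.0
shift cm [16.17  4.41  0.76] turn z 0.637 yaw y 1.649 tilt fix [-0.0051  0.0065  0.    ] q6 -2.23 t 28.17
shift cm [16.17  4.41  0.76] turn z -0.934 yaw y 1.649 tilt fix [-0.0051  0.0065  0.    ] q6 -2.23 t 28.17
```

```bash
python3 -m crank '[[[4,1.1,0.1,0,0,0],[4,1.1,0.1,0,0,0],[4,1.1,0,0,0,0],[4,1,0,0,0,0],[0,0,0,0,0,0.11],[0,0,0,0,0,0.11],[0,0,0,0,0,0.11],[0,0,0,0,0,0.11]]]' 6.5; python3 -m crank '[[[0,0,0,0,0,0.1],[0,0,0,0,0,0.097],[0,0,0,0,0,0],[0,0,0,0,0,0],[0,0,0,0,0,0]]]'
python3 - <<'E'
from h import *
i=read_camera("wrist");m=camera_model("wrist")
p=proj(m,[.367,-.2915,.048]); print(p)
H,S,V=cv2.split(cv2.cvtColor(i,cv2.COLOR_BGR2HSV))
k=(((H<6)|(H>174))&(S>150)&(V>150)).astype(np.uint8)
cs,_=cv2.findContours(k,cv2.RETR_EXTERNAL,cv2.CHAIN_APPROX_NONE)
for c in cs:
    r=cv2.minAreaRect(c)
    if cv2.contourArea(c)>300 and np.hypot(*(np.array(r[0])-p))<30:
        P=np.array([ray(m,q,.048) for q in cv2.boxPoints(r)]); e=P[1]-P[0]; C=P.mean(0)
        print(r,C,np.degrees(np.arctan2(e[1],e[0]))%90,np.linalg.norm(e),np.linalg.norm(P[2]-P[1]))
        plan(C[0],C[1],.012,np.arctan2(e[1],e[0]))
u,v=p.astype(int); c=i[v-60:v+60,u-80:u+80]; cv2.imwrite("pics/w9.png",cv2.resize(c,(800,600),interpolation=cv2.INTER_CUBIC)); print("crop origin",u-80,v-60)
E
```

```text
time: 28.83
tool_pos: [0.366, -0.291, 0.2007]
tcp_rot: [0.574, 3.088, -0.001]
wrist_force: [0.1, -1.5, 0.3]
width: 0.757
grip_force: 0.0
time: 29.25
tool_pos: [0.3664, -0.2909, 0.2006]
tcp_rot: [0.863, 3.021, -0.0]
wrist_force: [-0.6, 0.1, -0.4]
width: 0.761
grip_force: 0.0
[279.64783288 190.90029177]
((277.5, 191.0), (34.0, 35.0), 90.0) [ 0.3661465  -0.29369766  0.048     ] 58.15672672654964 0.03710675527859221 0.03765086686541692
shift cm [-0.12 -0.25 18.85] turn z -0.001 yaw y 1.014 tilt fix [ 0. -0. -0.] q6 -1.74 t 29.3
crop origin 199 130
```

View pics/w9.png

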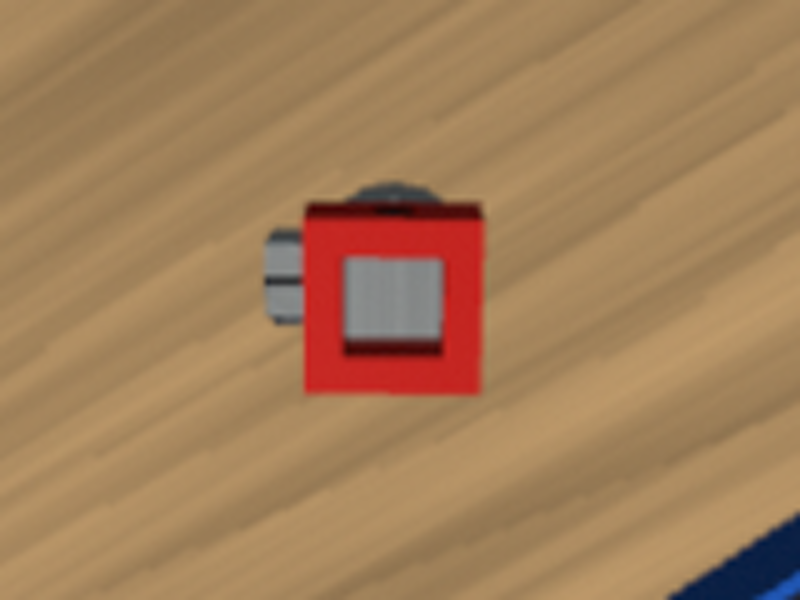

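The crop shows the red block's top with edges at x 305–483 and y 220–394, and the ears to the left, along the finger line. I'll turn the gripper 90° so the fingers take the faces without ears.

```bash
python3 -m crank '[[[-0.1,-0.25,0,0,0,0],[0,0,0,0,0,0.12],[0,0,0,0,0,0.12],[0,0,0,0,0,0.12],[0,0,0,0,0,0.12],[0,0,0,0,0,0.12],[0,0,0,0,0,0.12],[0,0,0,0,0,0.12]]]'; python3 -m crank '[[[0,0,0,0,0,0.12],[0,0,0,0,0,0.12],[0,0,0,0,0,0.12],[0,0,0,0,0,0.12],[0,0,0,0,0,0.12],[0,0,0,0,0,0.12],[0,0,0,0,0,0.01],[0,0,0,0,0,0]]]'; python3 -m crank '[[[0,0,0,0,0,0],[0,0,0,0,0,0],[0,0,0,0,0,0]]]';python3 -c "
from h import *
plan(.3662,-.2937,.012,np.radians(148.1))"
```

```text
time: 29.97
tool_pos: [0.3659, -0.2938, 0.2006]
tcp_rot: [-2.028, -2.399, 0.0]
wrist_force: [0.5, -0.9, 0.5]
width: 0.762
grip_force: 0.0
time: 30.63
tool_pos: [0.3659, -0.2937, 0.2005]
tcp_rot: [-2.745, -1.528, 0.0]
wrist_force: [-0.6, -0.4, 0.7]
width: 0.762
grip_force: 0.0
time: 30.88
tool_pos: [0.3659, -0.2937, 0.2006]
tcp_rot: [2.746, 1.526, -0.0]
wrist_force: [0.1, 0.2, 0.0]
width: 0.761
grip_force: 0.0
shift cm [1.000e-02 3.000e-02 1.886e+01] turn z 0.0 yaw y -0.557 tilt fix [-0.  0. -0.] q6 -0.17 t 30.88
```

```bash
python3 -m crank '[[[0,0,4,0,0,0],[0,0,4,0,0,0],[0,0,4,0,0,0],[0,0,4,0,0,0],[0,0,2.2,0,0,0],[0,0,0.6,0,0,0],[0,0,0,0,0,0],[0,0,0,0,0,0]]]'; python3 -m crank '[[[0,0,0,0,0,0],[0,0,0,0,0,0],[0,0,0,0,0,0],[0,0,0,0,0,0],[0,0,0,0,0,0],[0,0,0,0,0,0],[0,0,0,0,0,0],[0,0,0,0,0,0]]]' 3.2 50; python3 -m crank '[[[0,0,-1,0,0,0],[0,0,-2,0,0,0],[0,0,-3,0,0,0],[0,0,-3,0,0,0],[0,0,0,0,0,0],[0,0,0,0,0,0],[0,0,0,0,0,0]]]'; python3 -c "
from h import *
plan(.598,.096,.1)"
```

```text
time: 31.55
tool_pos: [0.3667, -0.2943, 0.0135]
tcp_rot: [2.746, 1.524, 0.001]
wrist_force: [0.0, -0.2, 0.6]
width: 0.761
grip_force: 0.0
time: 32.22
tool_pos: [0.3678, -0.2953, 0.0151]
tcp_rot: [2.743, 1.522, 0.002]
wrist_force: [-0.2, 0.6, 6.4]
width: 0.428
grip_force: 51.2
time: 32.8
tool_pos: [0.3655, -0.2932, 0.1026]
tcp_rot: [-2.747, -1.524, 0.0]
wrist_force: [-0.3, 0.2, -3.2]
width: 0.429
grip_force: 50.6
shift cm [45.33 -0.89  0.26] turn z 0 yaw y -0.558 tilt fix [-0.0001 -0.     -0.    ] q6 -0.17 t 32.8
```

```bash
python3 -m crank '[[[3.78,-0.07,0,0,0,0],[3.78,-0.07,0,0,0,0],[3.78,-0.07,0,0,0,0],[3.78,-0.07,0,0,0,0],[3.78,-0.07,0,0,0,0],[3.78,-0.07,0,0,0,0],[3.78,-0.07,0,0,0,0],[3.78,-0.07,0,0,0,0]]]'; python3 -m crank '[[[3.78,-0.07,0,0,0,0],[3.78,-0.07,0,0,0,0],[3.78,-0.07,0,0,0,0],[3.7,-0.07,0,0,0,0],[0,0,0,0,0,0],[0,0,0,0,0,0],[0,0,0,0,0,0]]]'; python3 -c "
from h import *
plan(.598,.096,.019)"
```

```text
time: 33.47
tool_pos: [0.5198, -0.0321, 0.1002]
tcp_rot: [-2.745, -1.523, 0.006]
wrist_force: [0.5, 0.1, -2.3]
width: 0.427
grip_force: 50.6
time: 34.05
tool_pos: [0.5965, 0.0948, 0.1002]
tcp_rot: [-2.745, -1.524, 0.007]
wrist_force: [-1.2, -0.3, -1.3]
width: 0.425
grip_force: 50.6
shift cm [0.21 0.09 8.11] turn z 0 yaw y -0.557 tilt fix [-0.0036  0.0034 -0.    ] q6 0.67 t 34.05
```

```bash
python3 -m crank '[[[0,0,3.5,0,0,0],[0,0,3,0,0,0],[0,0,0.8,0,0,0],[0,0,0.2,0,0,0],[0,0,0.2,0,0,0],[0,0,0,0,0,0],[0,0,0,0,0,0]]]';python3 -m crank '[[[0,0,0.1,0,0,0],[0,0,0.1,0,0,0],[0,0,0,0,0,0],[0,0,0,0,0,0]]]'; python3 -m crank '[[[0,0,0.07,0,0,0],[0,0,0.07,0,0,0],[0,0,0,0,0,0],[0,0,0,0,0,0]]]';python3 -m crank '[[[0,0,0.07,0,0,0],[0,0,0.07,0,0,0],[0,0,0,0,0,0],[0,0,0,0,0,0]]]'
```

```text
time: 34.63
tool_pos: [0.6002, 0.0947, 0.0276]
tcp_rot: [2.747, 1.522, 0.005]
wrist_force: [0.0, -0.4, -1.4]
width: 0.429
grip_force: 50.8
time: 34.97
tool_pos: [0.5988, 0.0951, 0.024]
tcp_rot: [2.747, 1.524, 0.001]
wrist_force: [1.2, -1.2, -1.0]
width: 0.424
grip_force: 50.8
time: 35.3
tool_pos: [0.5984, 0.095, 0.022]
tcp_rot: [-2.747, -1.524, 0.0]
wrist_force: [0.2, 0.5, -1.9]
width: 0.43
grip_force: 50.8
time: 35.63
tool_pos: [0.5985, 0.0949, 0.0207]
tcp_rot: [-2.747, -1.524, 0.0]
wrist_force: [0.2, -0.1, -2.5]
width: 0.427
grip_force: 50.8
```

```bash
python3 -m crank '[[[0,0,0.07,0,0,0],[0,0,0.06,0,0,0],[0,0,0,0,0,0],[0,0,0,0,0,0]]]';python3 -m crank '[[[0,0,0.06,0,0,0],[0,0,0,0,0,0],[0,0,0,0,0,0]]]';python3 -m crank '[[[0,0,0.06,0,0,0],[0,0,0,0,0,0],[0,0,0,0,0,0]]]'
```

```text
time: 35.97
tool_pos: [0.5984, 0.0949, 0.0194]
tcp_rot: [-2.747, -1.524, 0.0]
wrist_force: [-0.0, 0.2, -1.5]
width: 0.429
grip_force: 50.8
time: 36.22
tool_pos: [0.5987, 0.095, 0.0192]
tcp_rot: [2.747, 1.524, 0.0]
wrist_force: [-1.8, 0.1, 1.0]
width: 0.428
grip_force: 51.0
time: 36.47
tool_pos: [0.5987, 0.095, 0.0192]
tcp_rot: [2.747, 1.524, 0.0]
wrist_force: [-3.6, 0.1, 5.9]
width: 0.428
grip_force: 51.6
```

Seated. I'll release, rise, back off and check.

```bash
python3 -m crank '[[[0,0,-0.05,0,0,0],[0,0,0,0,0,0],[0,0,0,0,0,0],[0,0,0,0,0,0]]]' 5.4; python3 -m crank '[[[0,0,-1.5,0,0,0],[0,0,-3,0,0,0],[0,0,-4,0,0,0],[0,0,-4,0,0,0],[0,0,-4,0,0,0],[0,0,-2,0,0,0],[0,0,0,0,0,0]]]';  python3 -m crank '[[[-4,0,0,0,0,0],[-4,0,0,0,0,0],[-4,0,0,0,0,0],[-4,0,0,0,0,0],[-4,0,0,0,0,0],[-4,0,0,0,0,0],[-4,0,0,0,0,0],[-4,0,0,0,0,0]]]'; python3 -m crank '[[[-4,0,0,0,0,0],[-4,0,0,0,0,0],[-4,0,0,0,0,0],[0,0,0,0,0,0],[0,0,0,0,0,0],[0,0,0,0,0,0]]]';python3 - <<'E'
from h import *
a=read_camera("side")[120:330,140:430];cv2.imwrite("pics/fin.png",cv2.resize(a,(800,580),interpolation=cv2.INTER_CUBIC))
E
```

```text
time: 36.8
tool_pos: [0.5986, 0.0949, 0.0187]
tcp_rot: [2.747, 1.524, 0.0]
wrist_force: [0.4, -0.1, 0.2]
width: 0.632
grip_force: 0.0
time: 37.38
tool_pos: [0.603, 0.0954, 0.2115]
tcp_rot: [2.743, 1.521, 0.018]
wrist_force: [0.6, -0.2, 1.2]
width: 0.636
grip_force: 0.0
time: 38.05
tool_pos: [0.4273, -0.1775, 0.2026]
tcp_rot: [-2.746, -1.524, 0.001]
wrist_force: [0.5, 0.3, 0.0]
width: 0.63
grip_force: 0.0
time: 38.55
tool_pos: [0.3652, -0.2779, 0.2029]
tcp_rot: [-2.747, -1.521, -0.0]
wrist_force: [-1.1, 0.5, -0.5]
width: 0.632
grip_force: 0.0
```

View pics/fin.png

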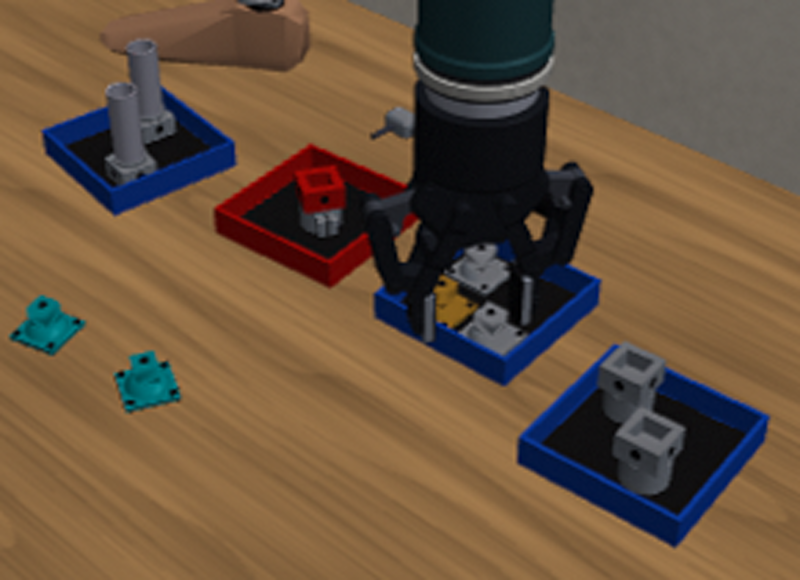

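The picture shows the tube adapter upright at (128,130), the taped clamp upright in the red tray (320,200), and both pyramids flat in theirs (450,300 and 495,325). The good clamp stands in its tray (650,450), and the look-alikes haven't moved.

```bash
python3 -c "
from workcell import *
print(finish_job())"
```

```text
the job is handed in; nothing more can be done
None
```

All five parts are put away and the job is handed in: the tube adapter, both pyramid adapters and the good clamp stand in their stock trays, the taped clamp is in the red reject tray, and I never reached for the torque wrench or the look-alikes.

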